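Stand the toppled sleeve up in the feed lane

ROBOT

A 7-joint arm with a two-finger parallel gripper is mounted at the origin on the work surface. World frame = base frame: x ahead of the robot, y to its left, z up, the work surface at z = 0. Lengths are in mm, angles in rad, forces in N, time in s.
With the tool pointing down it reaches from about 400 to 925 mm from the base axis. Payload 5.6 kg.
Tool frame: the origin (TCP) lies at the very end of the fingers, on their centre line; the grasp point (between the pads) lies 19 mm behind it; y points along the fingers, x is the direction in which the jaws open and shut, and the axes are right-handed (so a half turn about y gives the same grasp; the last joint's range is limited). The gripper opens to 85 mm and grips with 20 to 120 N. Pads are 22 mm wide; open, the fingers measure 114 mm over their backs; the gripper's body (76 mm by 85 mm) begins 54 mm behind the grasp point. The pads swing forward as they close: fully open they stand 13 mm farther back than shut.
Start: joints at [-1.303, 0.468, -0.012, 1.603, 0.006, 1.071, -0.056], TCP at [198.824, 618.852, 231.29] pointing down, gripper open.
Joint ranges: [-2.53, 2.53], [-0.31, 2.02], [-1.57, 1.55], [0.28, 2.44], [-1.29, 4.43], [0.15, 1.84], [-2.92, 2.92]. Speed limits (rad/s): [2.57, 2.57, 3.14, 3.14, 3.14, 3.14, 3.14].

INTERFACE

Orientations are given as a 3x3 rotation matrix whose columns are the frame's x, y, z axes.
In Python, from bench import bot gives the robot as it stands. The module is installed in compiled form; this text tells all that it offers.
- The arm moves only by the tool step_arm, never from a script. Its argument "targets" is text: rows parted by semicolons, each of 5 numbers parted by spaces: the shift along the tool's x, y, z in mm, then the turn about the tool's y in rad, then the gripper's target within -1 to 1 (fully open at 1, half-way at 0, shut at -1). In form: dx dy dz spin claw; .... A call has 1 to 5 rows; each row shifts and turns the pose as measured when the row begins, along the tool's axes as they then stand; what a row does not reach is not made up. A row lasts 1/12 s, in which the tool goes at most 41.7 mm and 7.16 degrees, less where a joint would pass 70% of its speed; a pose out of reach is approached as far as the arm can. A call is refused whole if a number of a shift passes 41.7 or a number of a turn 0.125, either way. A call with a gripper value outside its range is refused whole. The fingers move at their own pace and stop on an object; "force" is the grip in N (left out, the last holds). Time passes only in rows, so rows that do not move let the fingers close. It gives the time, the measured TCP pose, the force and the opening at its end, in the units of the state.
- bot.read_state(): the state, without advancing time (a new reading comes with each control period).
- bot.get_image(name): name is "side" or "top"; returns a dict with "img" (420x560x3 uint8, red, green, blue), "vfov" (degrees; the focal length in pixels is half the picture's height over the tangent of half this angle, whatever the lens; pixels are square), "cx", "cy" (the principal point, pixels), "cam_to_world" (4x4, takes a point from camera to world coordinates). Camera axes: x right, y down, z forward; pixel columns grow to the right and rows downward; lengths in mm; the calibration is good to about 2 mm. A picture is of the moment at which its call begins. There is no depth.
- bot.finish_job(): hands the job in, once; it reports no verdict.
The state is a dict: "time_s": time; "joints": joint angles; "qvel": joint speeds; "joint_torque": joint torques, N m; "tcp_pos": TCP position; "tool_rot": TCP orientation; "wrist_force": force on the tool from outside, world axes, zero at the start; "torque": the same for the moment, N m; "opening": finger opening in mm.
Only numpy, scipy, OpenCV 4.12 (cv2) and the standard library are available. Lean on these libraries where they do the work, as an engineer would, in place of code of your own. Each camera call takes 0.05 s, during which the arm holds its last target.

TASK

One of the three turned sleeves in the feed lane has toppled and is leaning out over the lane's far rail. Stand it upright again on its foot, on the floor of the lane where it fell in the row, and let go of it. Leave the two sleeves that still stand where they are.

Things in the scene. Friction and masses are not known exactly. Their poses are not given: they have to be found in the camera images.
- sleeve: toppled sleeve: bright aluminium cylinder 36 mm across, 110 mm long, about 0.2 kg, a dark groove line 25 mm from its foot, a dark bore in its top. Origin on its axis at the groove, 25 mm above the foot face, 85 mm below the top; z runs along it from foot to top. It starts foot down in the lane, leaning about 55 degrees from vertical, square across the lane, over the rail away from the robot
- lane: fixed feed lane: dark steel plate 108 x 360 mm, 6 mm thick, two aluminium rails along it, 64 mm apart, 10 mm thick, 30 mm high above the plate; end stops 20 mm high. Origin: centre of the plate's underside, on the bench; its floor is 6 mm above. y runs along the lane, x across it away from the robot, z up. The sleeves are about 105 mm apart along it, near its middle line
- neighbour_1: a sleeve of the same shape and size, standing upright in the lane, its origin on its axis 25 mm above its foot (31 mm above the bench), z up; to be left alone
- neighbour_2: the other standing sleeve, same shape, size and origin; to be left alone
Not all that is in view belongs to the job. Leave any blue or green look-alike of the sleeve alone.

How it is judged:
By the outcome, as a careful person would: the job done as asked, in the order asked, and still so for the second after the job is handed in, with the robot touching nothing.
It also fails if it takes over 45 s, if anything falls off the work surface, if the arm or the gripper's body presses on something with over 40 N, if the wrist force passes 120 N, or if a joint passes its speed limit or range.

## Working session

There is one attempt and no reset: what is moved stays moved. The work goes in short steps, Python scripts to look and compute and a tool call to move; the robot and the scene stay as the last step left them, time stands still between calls to the robot, and variables do not carry over. Pictures are saved under pics/ and viewed, and the job is handed in when it is done.

Besides the shell and the picture viewer there is one more tool, called after "Request:" as name(argument=value, ...) on one line, values as JSON. step_arm: Moves the arm, as the interface text tells. Its arguments: {"type":"object","properties":{"targets":{"type":"string"},"force":{"type":"number"}},"required":["targets"]}

```bash
mkdir -p pics
python3 - <<'E'
from bench import bot
import cv2,numpy as np
np.set_printoptions(precision=4,suppress=True)
s=bot.read_state();print(s)
for n in("side","top"):
    r=bot.get_image(n);cv2.imwrite(f"pics/{n}0.png",r["img"][:,:,::-1])
    print(n,r["vfov"],r["cx"],r["cy"]);print(r["cam_to_world"])
E
```

```text
{'time_s': 0.0, 'joints': array([-1.303 ,  0.4684, -0.0116,  1.6037,  0.006 ,  1.0714, -0.0563]), 'qvel': array([-0.001 , -0.0006,  0.0013,  0.0013,  0.0001, -0.0006,  0.0002]), 'joint_torque': array([  0.0001, -53.2389,   0.0217, -25.1303,   0.0115,   0.0079,
         0.    ]), 'tcp_pos': array([198.6547, 618.294 , 230.3006]), 'tool_rot': array([[ 0.3058, -0.0004, -0.9521],
       [ 0.9521, -0.0018,  0.3058],
       [-0.0018, -1.    , -0.0001]]), 'wrist_force': array([ 0.3612,  0.5257, -0.7784]), 'torque': array([ 0.0033, -0.0404, -0.044 ]), 'opening': 85.48369395402459}
side 55.4284885276905 288.50496238282847 204.26625013356394
[[ -0.9501  -0.2446   0.1936 456.8979]
 [ -0.3116   0.7121  -0.6292 396.8355]
 [  0.016   -0.6581  -0.7528 648.8468]
 [  0.       0.       0.       1.    ]]
top 42.69003020837184 286.890535297313 206.11714944570755
[[  -0.0123   -0.9909    0.1343  454.267 ]
 [  -0.9999    0.0118   -0.004   -88.4454]
 [   0.0024   -0.1344   -0.9909 1317.2183]
 [   0.        0.        0.        1.    ]]
```

View pics/side0.png

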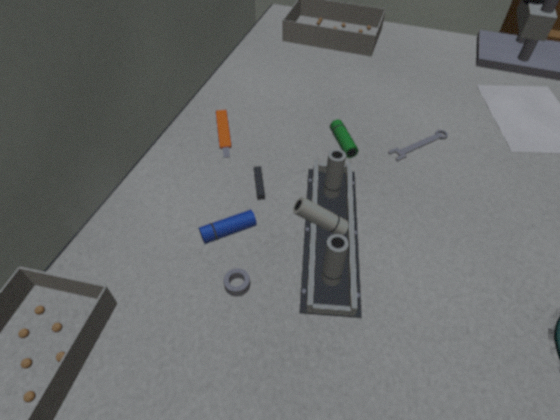

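View pics/top0.png

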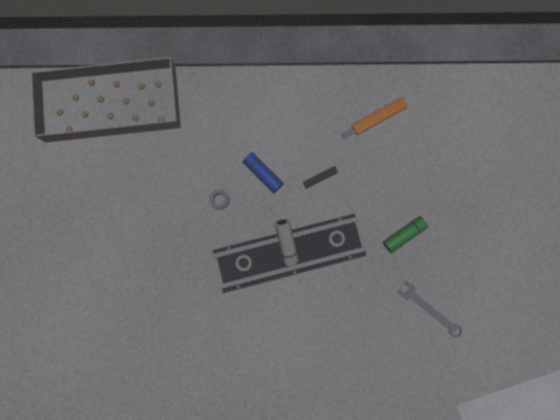

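The top view shows the lane around (290,252), tilted slightly, with the toppled sleeve from (290,258) up to (282,222). The neighbours are at (243,263) and (337,239). I'll enlarge both views.

Run:
```python
import cv2
a=cv2.imread("pics/side0.png")[140:320,270:390];cv2.imwrite("pics/side0z.png",cv2.resize(cv2.convertScaleAbs(a,alpha=1.6),None,fx=3.3,fy=3.3,interpolation=2))
a=cv2.imread("pics/top0.png")[200:300,205:375];cv2.imwrite("pics/top0z.png",cv2.resize(cv2.convertScaleAbs(a,alpha=1.8),None,fx=4.7,fy=4.7,interpolation=2))
```

```text
(no output)
```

View pics/side0z.png

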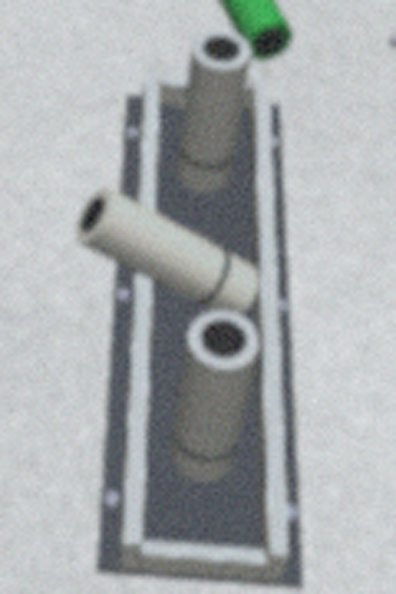

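View pics/top0z.png

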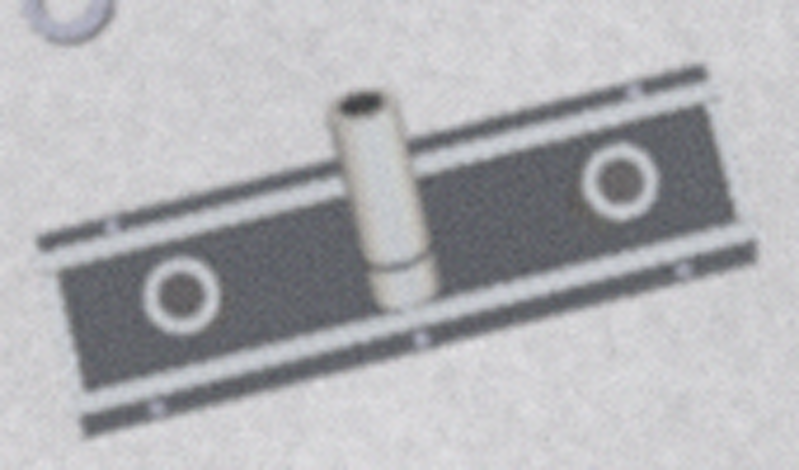

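```bash
cat > h.py <<'E'
import numpy as np,cv2
from bench import bot
np.set_printoptions(precision=2,suppress=True)
def rays(r,px):
    f=r["img"].shape[0]/2/np.tan(np.radians(r["vfov"]/2));M=r["cam_to_world"]
    px=np.atleast_2d(px).astype(float)
    d=np.c_[(px[:,0]-r["cx"])/f,(px[:,1]-r["cy"])/f,np.ones(len(px))]@M[:3,:3].T
    return M[:3,3],d/np.linalg.norm(d,axis=1)[:,None]
def onz(r,px,z):
    o,d=rays(r,px);return o+d*((z-o[2])/d[:,2])[:,None]
def tri(r1,p1,r2,p2):
    o1,d1=rays(r1,p1);o2,d2=rays(r2,p2);out=[];gap=[]
    for a,b in zip(d1,d2):
        t=np.linalg.lstsq(np.c_[a,-b],o2-o1,rcond=None)[0]
        A=o1+t[0]*a;B=o2+t[1]*b;out.append((A+B)/2);gap.append(np.linalg.norm(A-B))
    return np.array(out),np.array(gap)
E
python3 - <<'E'
from h import *
t=bot.get_image("top");s=bot.get_image("side")
zt=lambda p:np.array(p)/4.7+[205,200]-.4
zs=lambda p:np.array(p)/3.3+[270,140]-.35
C=onz(t,zt([(40,240),(705,68),(757,258),(85,435)]),6);print("plate top",C)
C2=onz(s,zs([(127,97),(277,97),(302,585),(98,572)]),6);print("plate side",C2)
for n,c in(("top",C),("side",C2)):
    print(n,"centre",c.mean(0),"edges",[np.linalg.norm(c[i]-c[(i+1)%4]) for i in range(4)])
e=C[0]+C[3]-C[1]-C[2];print("laney deg",np.degrees(np.arctan2(e[1],e[0])))
e=C2[2]+C2[3]-C2[0]-C2[1];print("laney side",np.degrees(np.arctan2(e[1],e[0])))
# neighbours rims at z=116
print("nb top",onz(t,zt([(181,296),(619,181)]),116)); print("nb side",onz(s,zs([(224,339),(220,48)]),116))
print(tri(t,zt([(362,103),(402,262)]),s,zs([(94,212),(221,277)])))
E
```

```text
plate top [[ 524.72   87.17    6.  ]
 [ 610.29 -259.95    6.  ]
 [ 510.91 -283.98    6.  ]
 [ 424.67   63.49    6.  ]]
plate side [[ 613.02 -258.24    6.  ]
 [ 513.1  -292.87    6.  ]
 [ 423.92   63.42    6.  ]
 [ 526.85   90.4     6.  ]]
top centre [517.65 -98.32   6.  ] edges [np.float64(357.50637502445323), np.float64(102.23931049999139), np.float64(358.021034880647), np.float64(102.81501382928697)]
side centre [519.22 -99.32   6.  ] edges [np.float64(105.75174323224695), np.float64(367.2775863379164), np.float64(106.41439664158789), np.float64(359.1281687306825)]
laney deg 103.89288269221602
laney side 103.96913751868237
nb top [[ 491.56    5.59  116.  ]
 [ 543.51 -203.01  116.  ]]
nb side [[ 492.14    4.2   116.  ]
 [ 545.11 -205.52  116.  ]]
(array([[585.33, -80.89,  85.32],
       [509.89, -99.91,  33.92]]), array([0.52, 0.03]))
```

Request:
step_arm(targets="0 0 0 -0.11 1; 0 0 0 -0.11 1; 0 0 0 -0.11 1; 0 0 0 -0.11 1; 0 0 0 -0.11 1", force=20)

```text
time_s: 0.62
tcp_pos: [198.2, 617.8, 229.2]
tool_rot: [[-0.259, -0.0, -0.966], [0.966, -0.004, -0.259], [-0.004, -1.0, 0.001]]
wrist_force: [-0.5, -0.3, 0.1]
opening: 85.6
```

```bash
cat >> h.py <<'E'
O=np.array([518.2,-98.8,0]);ly=np.array([-.2402,.9707,0]);lx=np.array([.9707,.2402,0]);L=np.c_[lx,ly,[0,0,1]]
def where(): 
    s=bot.read_state();print("t",round(s["time_s"],2),"lane tcp",L.T@(s["tcp_pos"]-O),"yaw",round(np.degrees(np.arctan2(s["tool_rot"][1,0],s["tool_rot"][0,0])),2),"F lane",L.T@s["wrist_force"],"T",L.T@s["torque"],"open",round(s["opening"],2)); return s
def need(p): # lane-frame target tcp
    s=where();print("tool shift",s["tool_rot"].T@(O+L@np.array(p)-s["tcp_pos"]),"turn",np.arctan2(s["tool_rot"][1,0],s["tool_rot"][0,0])-np.radians(103.9))
E
python3 -c "
from h import *
need([44,1,200])"
```

```text
t 0.62 lane tcp [-138.49  772.42  229.16] yaw 105.04 F lane [-0.53 -0.18  0.06] T [-0.05  0.03  0.04] open 85.65
tool shift [-774.8    31.85 -167.18] turn 0.019834659214957417
```

Request:
step_arm(targets="-39 0 -8 0.02 1; -39 0 -8 0 1; -39 0 -8 0 1; -39 0 -8 0 1; -39 0 -8 0 1")

```text
time_s: 1.03
tcp_pos: [280.8, 440.1, 226.0]
tool_rot: [[-0.26, -0.006, -0.966], [0.966, -0.002, -0.26], [0.0, -1.0, 0.006]]
wrist_force: [0.6, -0.1, 0.0]
opening: 85.6
```

Request:
step_arm(targets="-39 0 -8 0 1; -39 0 -8 0 1; -39 0 -8 0 1; -39 0 -8 0 1; -39 0 -8 0 1")

```text
time_s: 1.45
tcp_pos: [372.2, 252.8, 225.9]
tool_rot: [[-0.261, -0.006, -0.965], [0.965, -0.001, -0.261], [0.001, -1.0, 0.006]]
wrist_force: [0.8, 0.7, 0.4]
opening: 85.4
```

Request:
step_arm(targets="-39 0 -8 0 1; -39 0 -8 0 1; -39 0 -8 0 1; -39 0 -8 0 1; -39 0 -8 0 1")

```text
time_s: 1.87
tcp_pos: [463.8, 65.6, 226.7]
tool_rot: [[-0.262, -0.003, -0.965], [0.965, 0.001, -0.262], [0.002, -1.0, 0.002]]
wrist_force: [1.4, 0.3, 0.4]
opening: 85.3
```

```bash
python3 -c "
from h import *
need([44,1,180])"
```

```text
t 1.87 lane tcp [-13.32 172.69 226.7 ] yaw 105.19 F lane [ 1.41 -0.04  0.41] T [-0.01 -0.06 -0.05] open 85.28
tool shift [-173.04   46.21  -53.54] turn 0.022551542772360156
```

Request:
step_arm(targets="-35 4 -10 0.02 1; -35 8 -10 0 1; -35 8 -11 0 1; -35 8 -11 0 1; -30 8 -11 0 1")

```text
time_s: 2.28
tcp_pos: [561.0, -97.1, 192.0]
tool_rot: [[-0.239, 0.004, -0.971], [0.971, 0.002, -0.239], [0.001, -1.0, -0.004]]
wrist_force: [1.1, 1.4, 1.1]
opening: 85.4
```

Request:
step_arm(targets="0 5 0 0 1; 0 0 0 0 1")

```text
time_s: 2.45
tcp_pos: [562.4, -105.4, 184.8]
tool_rot: [[-0.229, 0.003, -0.973], [0.973, -0.003, -0.229], [-0.003, -1.0, -0.002]]
wrist_force: [-1.1, 0.7, 0.7]
opening: 85.1
```

```bash
python3 -c "
from h import *
need([44,1,46])
s=bot.get_image('side');cv2.imwrite('pics/s1.png',s['img'][:,:,::-1])"
```

```text
t 2.45 lane tcp [ 41.31 -16.98 184.78] yaw 103.24 F lane [-0.96  0.91  0.71] T [0.05 0.02 0.  ] open 85.14
tool shift [ 18.47 138.72  -2.22] turn -0.011568038931138336
```

View pics/s1.png

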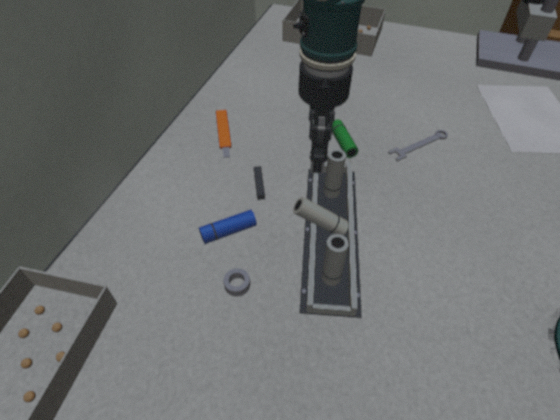

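The gripper hangs above the lane with its tips near (320,170), and the sleeve hasn't moved. I'll centre it sideways first, then descend.

Request:
step_arm(targets="9 0 -1 -0.01 1; 9 0 -1 0 1; 0 0 0 0 1; 0 0 0 0 1")

```text
time_s: 2.83
tcp_pos: [559.0, -81.0, 186.4]
tool_rot: [[-0.245, 0.004, -0.969], [0.969, -0.001, -0.245], [-0.002, -1.0, -0.004]]
wrist_force: [-0.3, -0.4, 0.1]
opening: 85.6
```

```bash
python3 -c "
from h import *
need([44,1,46])"
```

```text
t 2.83 lane tcp [ 43.85   7.51 186.39] yaw 104.2 F lane [-0.38 -0.3   0.12] T [-0.03  0.01  0.  ] open 85.55
tool shift [ -6.26 140.4    0.38] turn 0.0053166120974113
```

Request:
step_arm(targets="-5 15 0 0 1; 0 25 0 0 1; 0 25 0 0 1; 0 15 0 0 1; 0 0 0 0 1")

```text
time_s: 3.25
tcp_pos: [563.5, -78.7, 108.7]
tool_rot: [[-0.256, 0.014, -0.966], [0.967, 0.002, -0.256], [-0.002, -1.0, -0.014]]
wrist_force: [-0.2, -0.9, -0.6]
opening: 85.2
```

```bash
python3 -c "
from h import *
need([44,1,46])
for n in('side','top'):
  s=bot.get_image(n);cv2.imwrite('pics/%s2.png'%n,s['img'][:,:,::-1])"
```

```text
t 3.25 lane tcp [ 48.81   8.59 108.68] yaw 104.85 F lane [-0.44 -0.8  -0.57] T [ 0.06 -0.02 -0.09] open 85.19
tool shift [-7.41 62.61  5.83] turn 0.016595326012826206
```

View pics/side2.png

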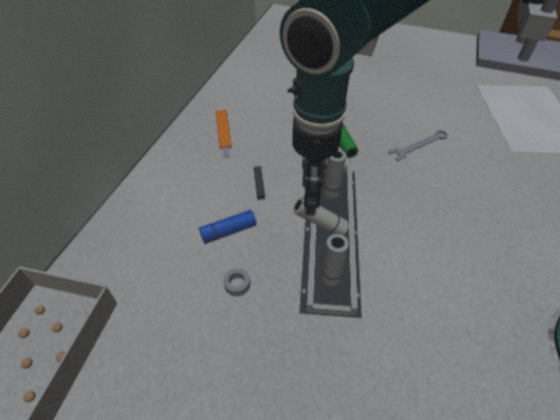

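View pics/top2.png

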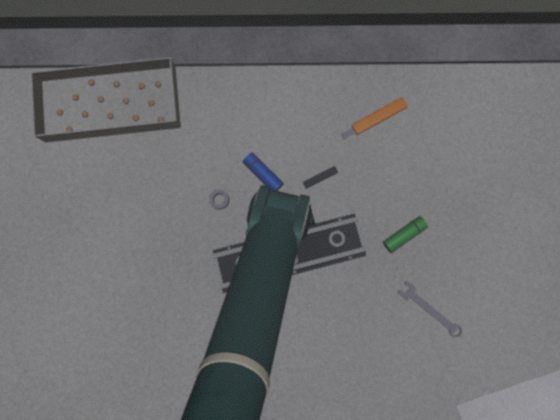

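The side view shows the fingers coming down astride the sleeve near (313,205). The arm hides the sleeve in the top view. The arm drifts a little as it descends, so I'll use smaller corrections.

Request:
step_arm(targets="-4 5 3 0.01 1; -3 5 2 0 1; 0 0 0 0 1; 0 0 0 0 1")

```text
time_s: 3.68
tcp_pos: [564.7, -87.8, 104.7]
tool_rot: [[-0.246, 0.025, -0.969], [0.969, 0.001, -0.246], [-0.005, -1.0, -0.025]]
wrist_force: [0.1, -0.7, -0.0]
opening: 85.0
```

```bash
python3 -c "
from h import *
need([44,1,46])"
```

```text
t 3.68 lane tcp [ 47.8   -0.53 104.68] yaw 104.25 F lane [-0.02 -0.68 -0.05] T [-0.04  0.01 -0.06] open 85.04
tool shift [ 1.85 58.56  5.25] turn 0.006105314307015108
```

Request:
step_arm(targets="1 20 2 0 1; 0 20 2 0 1; 0 12 1 0 1; 0 0 0 0 1")

```text
time_s: 4.02
tcp_pos: [564.1, -89.0, 54.5]
tool_rot: [[-0.245, 0.034, -0.969], [0.969, 0.001, -0.245], [-0.007, -0.999, -0.033]]
wrist_force: [-0.0, 0.6, 0.9]
opening: 85.1
```

```bash
python3 -c "
from h import *
need([44,1,46])"
```

```text
t 4.02 lane tcp [46.88 -1.47 54.46] yaw 104.18 F lane [0.1  0.6  0.94] T [-0.03  0.04  0.01] open 85.1
tool shift [2.54 8.34 3.14] turn 0.004932560834357336
```

Request:
step_arm(targets="1 6 2 0 1; 1 2 1 0 1; 0 0 0 0 1")

```text
time_s: 4.27
tcp_pos: [561.5, -88.0, 46.8]
tool_rot: [[-0.245, 0.035, -0.969], [0.97, 0.001, -0.245], [-0.008, -0.999, -0.034]]
wrist_force: [0.8, -0.6, 1.0]
opening: 85.5
```

```bash
python3 -c "
from h import *
need([44,1,46])
for n in('side',):
  s=bot.get_image(n);a=s['img'][140:320,250:400,::-1];cv2.imwrite('pics/%s3.png'%n,cv2.resize(cv2.convertScaleAbs(a,alpha=1.6),None,fx=3.3,fy=3.3,interpolation=2))"
```

```text
t 4.27 lane tcp [44.61  0.08 46.76] yaw 104.16 F lane [ 0.59 -0.79  0.98] T [-0.   -0.03 -0.02] open 85.49
tool shift [0.93 0.74 0.63] turn 0.004465014363076003
```

View pics/side3.png

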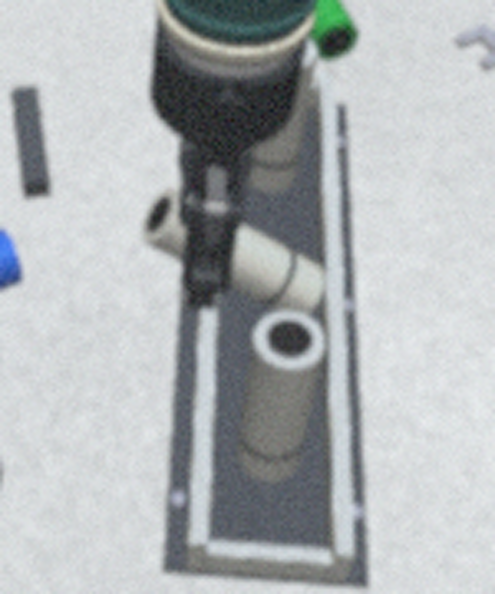

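The fingers straddle the sleeve's upper body, around (205,255) in the crop, clear of the neighbour. I'll close at 20 N.

Request:
step_arm(targets="1 0 0 0 -1; 0 0 0 0 -1; 0 0 0 0 -1; 0 0 0 0 -1; 0 0 0 0 -1", force=20)

```text
time_s: 4.73
tcp_pos: [562.9, -86.9, 49.2]
tool_rot: [[-0.245, 0.039, -0.969], [0.97, 0.001, -0.245], [-0.009, -0.999, -0.038]]
wrist_force: [-0.3, -0.2, -1.2]
opening: 34.4
```

```bash
python3 -c "
from h import *
where()"
```

```text
t 4.73 lane tcp [46.27  0.78 49.18] yaw 104.18 F lane [-0.35 -0.11 -1.21] T [0.05 0.17 0.01] open 34.43
```

Gripped, with an opening of about 34 mm. Next I'll pull it toward the near rail and upward in small steps, watching the force.

Request:
step_arm(targets="0 -3 3 0 -1; 0 0 0 0 -1")

```text
time_s: 4.9
tcp_pos: [560.9, -87.3, 52.5]
tool_rot: [[-0.245, 0.041, -0.969], [0.969, 0.001, -0.245], [-0.009, -0.999, -0.04]]
wrist_force: [0.6, -0.1, -1.7]
opening: 34.5
```

```bash
cat >> h.py <<'E'
def pic(k):
    s=bot.get_image('side');a=s['img'][140:320,250:400,::-1];cv2.imwrite('pics/side%s.png'%k,cv2.resize(cv2.convertScaleAbs(a,alpha=1.6),None,fx=3.3,fy=3.3,interpolation=2))
E
python3 -c "
from h import *
where();pic(4)"
```

```text
t 4.9 lane tcp [44.21  0.89 52.51] yaw 104.19 F lane [ 0.54 -0.19 -1.65] T [-0.05 -0.16 -0.01] open 34.51
```

View pics/side4.png

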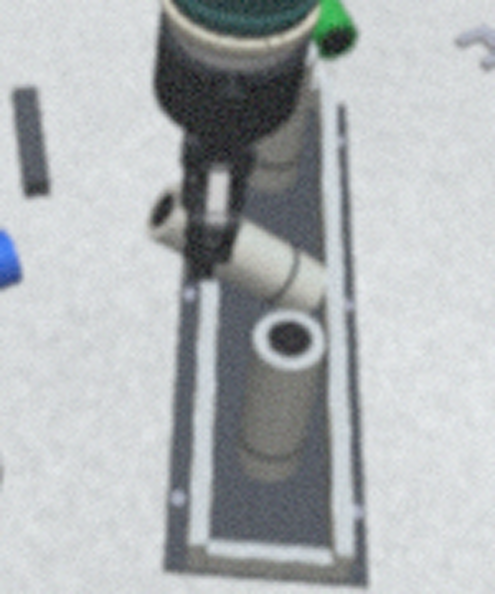

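Request:
step_arm(targets="0 -1 4 0 -1; 0 -2 4 0 -1; 0 0 0 0 -1")

```text
time_s: 5.2
tcp_pos: [558.4, -87.7, 57.1]
tool_rot: [[-0.246, 0.053, -0.968], [0.969, 0.001, -0.246], [-0.012, -0.999, -0.052]]
wrist_force: [0.6, -1.1, -1.7]
opening: 34.3
```

```bash
python3 -c "
from h import *
where();pic(5)"
```

```text
t 5.2 lane tcp [41.69  1.07 57.15] yaw 104.25 F lane [ 0.3  -1.22 -1.67] T [ 0.06  0.08 -0.01] open 34.35
```

View pics/side5.png

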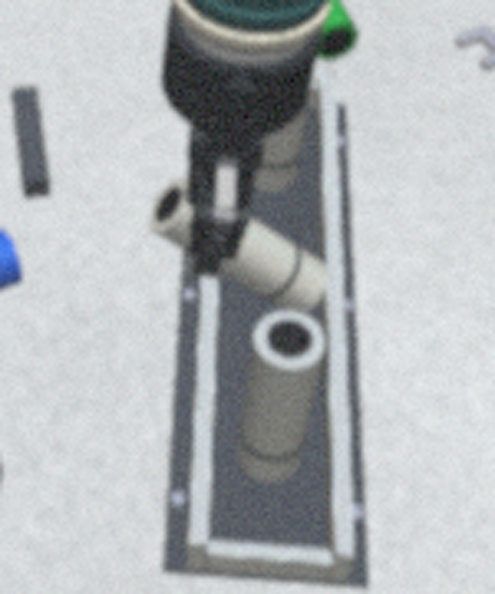

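Request:
step_arm(targets="0 0 9 0 -1; 0 0 7 0 -1; 0 0 0 0 -1")

```text
time_s: 5.5
tcp_pos: [556.6, -88.3, 61.6]
tool_rot: [[-0.248, 0.081, -0.965], [0.969, 0.003, -0.248], [-0.018, -0.997, -0.079]]
wrist_force: [-1.0, -0.3, -1.7]
opening: 34.5
```

```bash
python3 -c "
from h import *
where();pic(6)"
```

```text
t 5.5 lane tcp [39.78  0.99 61.56] yaw 104.35 F lane [-1.01 -0.01 -1.74] T [0.02 0.18 0.06] open 34.45
```

View pics/side6.png

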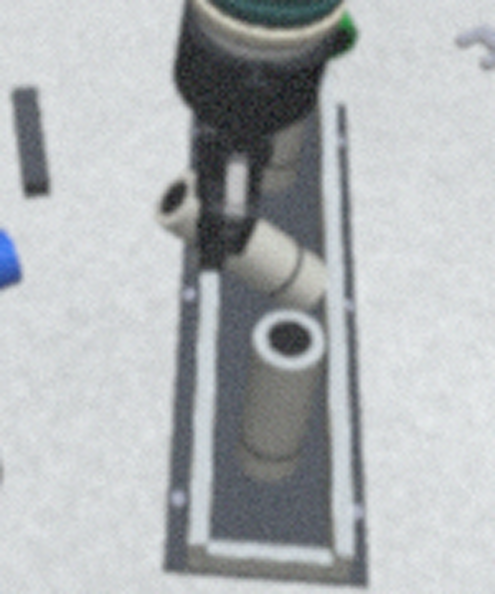

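```bash
cat >> h.py <<'E'
def onlane(r,px,y=1.0):
    o,d=rays(r,px);o=L.T@(o-O);d=d@L
    return o+d*((y-o[1])/d[:,1])[:,None]
def zs(p): return np.array(p)/3.3+[250,140]-.35
def ang(rim):
    s=bot.read_state();G=L.T@(s["tcp_pos"]-19*s["tool_rot"][:,1]-O)
    r=bot.get_image('side');T=onlane(r,zs([rim]))[0];v=T-G
    print("G",G,"T",T,"tilt",np.degrees(np.arctan2(v[0],v[2])),"len",np.linalg.norm(v[[0,2]]),"tool tilt",np.degrees(np.arcsin(lx@s["tool_rot"][:,1])))
    d=v/np.hypot(v[0],v[2]);d[1]=0;F=T-110*d;p=np.array([d[2],0,-d[0]])
    print("F",F,"low",F+18*p,"up",F-18*p)
E
python3 -c "
from h import *
ang((176,195))
r=bot.get_image('side');print(onlane(r,zs([(158,214),(163,212),(168,205),(176,195)])))"
```

```text
G [38.15  1.32 80.33] T [ 60.77   1.   100.26] tilt 48.611086811229356 len 30.14507982459285 tool tilt 4.513034429057201
F [-21.76   1.    27.53] low [-9.86  1.   14.03] up [-33.66   1.    41.04]
[[ 70.29   1.    83.13]
 [ 67.51   1.    85.14]
 [ 64.91   1.    91.4 ]
 [ 60.77   1.   100.26]]
```

Request:
step_arm(targets="0 2 -4 0 -1; 0 4 -3 0 -1; 0 3 0 0 -1; 0 0 0 0 -1")

```text
time_s: 5.98
tcp_pos: [563.9, -87.1, 51.8]
tool_rot: [[-0.247, 0.077, -0.966], [0.969, 0.002, -0.247], [-0.017, -0.997, -0.076]]
wrist_force: [-2.3, -0.5, 5.0]
opening: 34.4
```

```bash
python3 -c "
from h import *
where();pic(7)"
```

```text
t 5.98 lane tcp [47.13  0.35 51.81] yaw 104.28 F lane [-2.34  0.1   5.  ] T [0.1  0.66 0.03] open 34.45
```

View pics/side7.png

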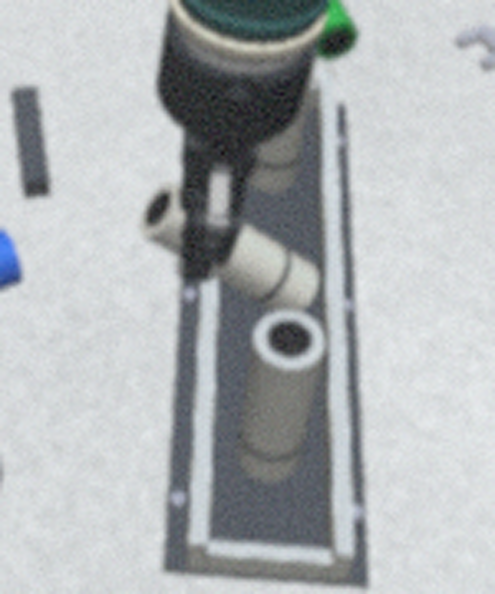

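```bash
python3 -c "
from h import *
ang((159,209))"
```

```text
G [45.57  0.61 70.78] T [69.87  1.   87.49] tilt 55.49493323749252 len 29.491222450737677 tool tilt 4.328775555194511
F [-20.78   1.    25.17] low [-10.58   1.    10.34] up [-30.98   1.    40.01]
```

Request:
step_arm(targets="0 0 8 0 -1; 0 0 8 0 -1; 0 0 8 0 -1; 0 0 0 0 -1")

```text
time_s: 6.42
tcp_pos: [558.3, -89.5, 55.8]
tool_rot: [[-0.248, 0.111, -0.962], [0.968, 0.003, -0.249], [-0.025, -0.994, -0.109]]
wrist_force: [0.6, -0.9, -1.4]
opening: 34.2
```

```bash
python3 -c "
from h import *
where();pic(8)"
```

```text
t 6.42 lane tcp [41.11 -0.58 55.77] yaw 104.36 F lane [ 0.35 -1.04 -1.4 ] T [0.01 0.19 0.05] open 34.22
```

View pics/side8.png

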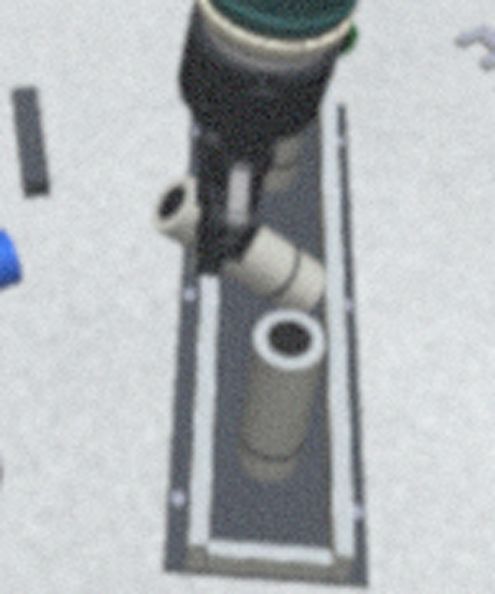

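```bash
python3 -c "
from h import *
ang((175,201))"
```

```text
G [38.84 -0.07 74.37] T [61.11  1.   95.18] tilt 46.945405233588474 len 30.477575585825992 tool tilt 6.175732200802052
F [-19.27   1.    20.08] low [-6.98  1.    6.93] up [-31.56   1.    33.24]
```

The sleeve is now at about 47°, with its foot edge on the floor and against the near rail. The pivoting works, so I'll continue along the arc.

Request:
step_arm(targets="0 -4 8 0 -1; 0 -4 8 0 -1; 0 -4 8 0 -1; 0 0 0 0 -1")

```text
time_s: 6.85
tcp_pos: [545.6, -92.8, 68.0]
tool_rot: [[-0.249, 0.133, -0.959], [0.968, 0.003, -0.251], [-0.031, -0.991, -0.129]]
wrist_force: [0.2, -0.3, -1.5]
opening: 34.0
```

```bash
python3 -c "
from h import *
where();pic(9)"
```

```text
t 6.85 lane tcp [28.   -0.71 67.96] yaw 104.45 F lane [ 0.14 -0.38 -1.5 ] T [ 0.01  0.09 -0.02] open 33.99
```

View pics/side9.png

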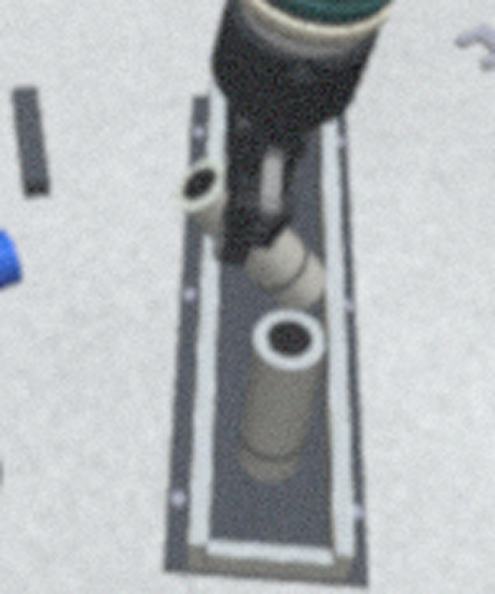

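```bash
python3 -c "
from h import *
ang((202,184))"
```

```text
G [25.62 -0.16 86.46] T [ 46.81   1.   110.74] tilt 41.12397902995697 len 32.22906362137864 tool tilt 7.413732249628635
F [-25.53   1.    27.88] low [-11.97   1.    16.04] up [-39.09   1.    39.72]
```

Request:
step_arm(targets="0 3 -4 0 -1; 0 3 -3 0 -1; 0 1 0 0 -1; 0 0 0 0 -1")

```text
time_s: 7.28
tcp_pos: [553.0, -91.3, 59.6]
tool_rot: [[-0.249, 0.127, -0.96], [0.968, 0.003, -0.25], [-0.029, -0.992, -0.124]]
wrist_force: [-0.5, 1.5, 6.5]
opening: 34.5
```

```bash
python3 -c "
from h import *
where();pic(10)"
```

```text
t 7.28 lane tcp [35.53 -1.09 59.62] yaw 104.41 F lane [-0.1   1.58  6.48] T [0.35 0.13 0.  ] open 34.51
```

View pics/side10.png

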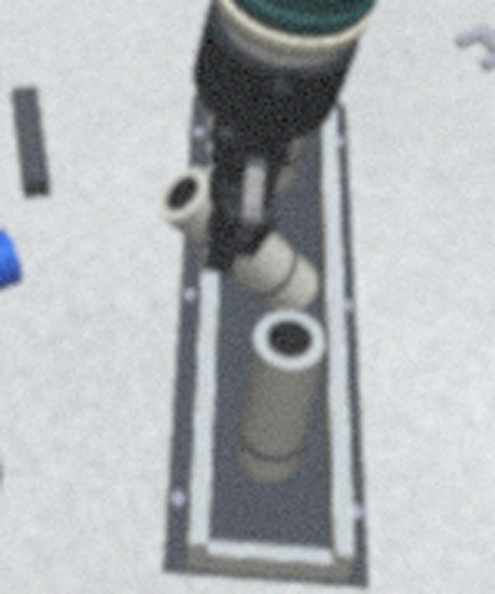

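Request:
step_arm(targets="0 -1 8 0 -1; 0 -2 8 0 -1; 0 -2 8 0 -1; 0 0 0 0 -1")

```text
time_s: 7.67
tcp_pos: [542.6, -94.5, 65.0]
tool_rot: [[-0.25, 0.15, -0.956], [0.968, 0.003, -0.253], [-0.035, -0.989, -0.146]]
wrist_force: [-0.8, -0.2, -1.0]
opening: 34.3
```

```bash
python3 -c "
from h import *
ang((183,194))
where();pic(11)"
```

```text
G [21.92 -1.08 83.81] T [ 56.9    1.   101.48] tilt 63.208172057863855 len 39.18811616036548 tool tilt 8.409057351005105
F [-41.29   1.    51.9 ] low [-33.18   1.    35.83] up [-49.4    1.    67.96]
t 7.72 lane tcp [24.6  -1.6  64.66] yaw 104.53 F lane [2.67 0.36 0.05] T [ 0.03 -0.34  0.01] open 34.46
```

View pics/side11.png

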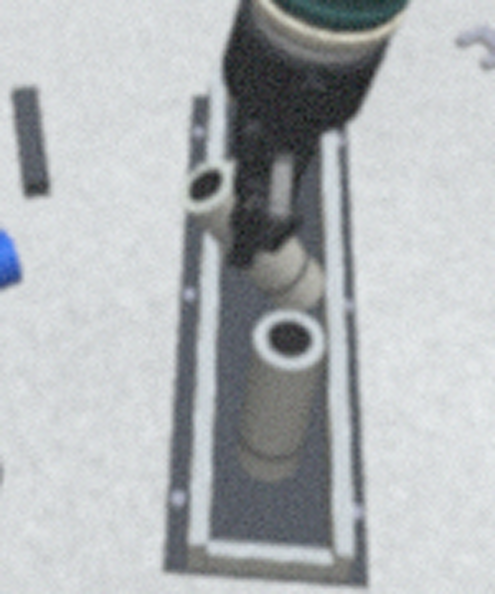

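```bash
cat >> h.py <<'E'
def ax(rim,gr,y):
    r=bot.get_image('side');P=onlane(r,zs([rim,gr]),y);v=P[0]-P[1];th=np.arctan2(v[0],v[2]);d=np.array([np.sin(th),0,np.cos(th)]);p=np.array([d[2],0,-d[0]])
    F=P.mean(0)-(42.5+25)*d
    print("T,g",P,"len(85)",np.linalg.norm(v),"tilt",np.degrees(th),"foot",F,"low",F+18*p,"up",F-18*p)
    s=bot.read_state();G=L.T@(s["tcp_pos"]-19*s["tool_rot"][:,1]-O);print("G",G,"s",(G-F)@d,"off",(G-F)@p)
def big(k,box=(270,150,90,110),f=5.4):
    s=bot.get_image('side');x,y,w,h=box;a=s['img'][y:y+h,x:x+w,::-1];cv2.imwrite('pics/big%s.png'%k,cv2.resize(cv2.convertScaleAbs(a,alpha=1.8),None,fx=f,fy=f,interpolation=2))
E
python3 -c "
from h import *
ax((207,184),(283,272),-1);big(11)"
```

```text
T,g [[ 44.    -1.   108.84]
 [ -5.73  -1.    36.02]] len(85) 88.1758411062931 tilt 34.328378369836706 foot [-18.93  -1.    16.68] low [-4.06 -1.    6.53] up [-33.79  -1.    26.83]
G [21.55 -1.14 83.17] s 77.73424648975357 off -4.061161433544688
```

View pics/big11.png

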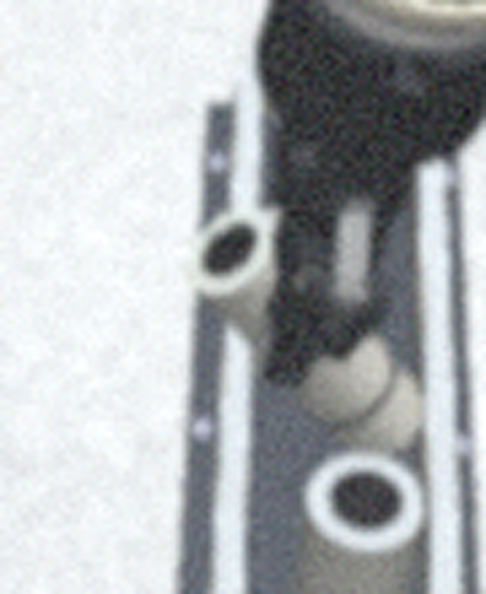

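The axis measured from rim and groove now puts the tilt at about 34°, with the lower edge on the floor and the upper edge against the near rail. Continuing.

Request:
step_arm(targets="0 -2 7 0 -1; 0 -2 7 0 -1; 0 -1 7 0 -1; 0 0 0 0 -1")

```text
time_s: 8.2
tcp_pos: [532.5, -97.9, 69.7]
tool_rot: [[-0.252, 0.169, -0.953], [0.967, 0.002, -0.255], [-0.041, -0.986, -0.164]]
wrist_force: [1.1, 0.3, -2.6]
opening: 34.6
```

```bash
python3 -c "
from h import *
where();pic(12)"
```

```text
t 8.2 lane tcp [14.11 -2.6  69.7 ] yaw 104.58 F lane [ 1.15  0.03 -2.63] T [-0.01 -0.    0.  ] open 34.56
```

View pics/side12.png

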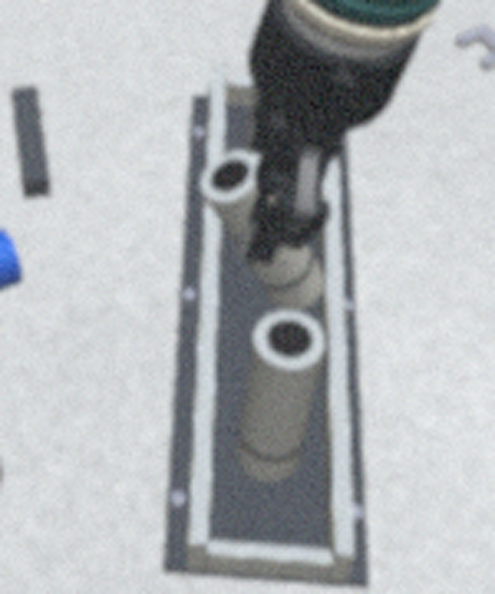

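```bash
python3 -c "
from h import *
ax((231,175),(288,273),-2)"
```

```text
T,g [[ 31.26  -2.   116.34]
 [ -8.9   -2.    34.16]] len(85) 91.46248252354388 tilt 26.044817224978576 foot [-18.46  -2.    14.6 ] low [-2.29 -2.    6.7 ] up [-34.63  -2.    22.51]
G [11.06 -1.86 88.15] s 79.03706871589927 off -5.773607567064432
```

Request:
step_arm(targets="1 -1 7 0 -1; 1 -1 7 0 -1; 0 0 7 0 -1; 0 0 0 0 -1")

```text
time_s: 8.63
tcp_pos: [518.0, -102.0, 69.5]
tool_rot: [[-0.252, 0.18, -0.951], [0.967, -0.001, -0.256], [-0.047, -0.984, -0.174]]
wrist_force: [0.8, 0.1, -4.0]
opening: 34.2
```

```bash
python3 -c "
from h import *
where();pic(13)"
```

```text
t 8.63 lane tcp [-0.99 -3.09 69.54] yaw 104.59 F lane [ 0.85 -0.11 -3.97] T [ 0.05 -0.19 -0.01] open 34.22
```

View pics/side13.png

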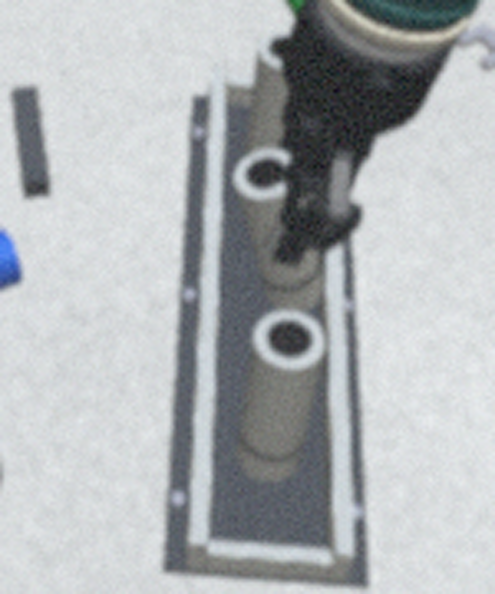

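```bash
python3 -c "
from h import *
ax((267,174),(291,275),-2.5)"
```

```text
T,g [[ 11.64  -2.5  118.49]
 [-10.95  -2.5   31.84]] len(85) 89.5466683879182 tilt 14.611472117116701 foot [-16.68  -2.5    9.85] low [ 0.74 -2.5   5.31] up [-34.1   -2.5   14.39]
G [-3.93 -2.19 88.12] s 78.95895590343545 off -7.410511898675556
```

Request:
step_arm(targets="1 -1 6 0 -1; 1 -1 6 0 -1; 1 -1 4 0 -1; 0 0 0 0 -1")

```text
time_s: 9.07
tcp_pos: [503.4, -103.8, 70.0]
tool_rot: [[-0.252, 0.184, -0.95], [0.966, -0.002, -0.257], [-0.049, -0.983, -0.177]]
wrist_force: [2.7, 1.5, -0.3]
opening: 34.4
```

```bash
python3 -c "
from h import *
where();pic(14)"
```

```text
t 9.07 lane tcp [-15.54  -1.29  69.98] yaw 104.61 F lane [ 2.94  0.79 -0.34] T [-0.02 -0.63  0.02] open 34.38
```

View pics/side14.png

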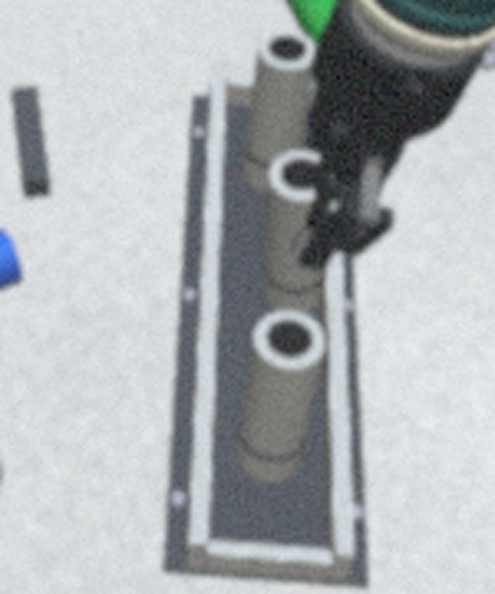

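```bash
python3 -c "
from h import *
ax((302,175),(295,280),-1.5);big(14,(310,170,60,80),7)"
```

```text
T,g [[ -7.3   -1.5  120.58]
 [-13.69  -1.5   28.58]] len(85) 92.22050306077767 tilt 3.9709987974268897 foot [-15.17  -1.5    7.24] low [ 2.79 -1.5   6.  ] up [-33.13  -1.5    8.49]
G [-18.65  -0.37  88.54] s 80.86464836476459 off -9.098431698989275
```

View pics/big14.png

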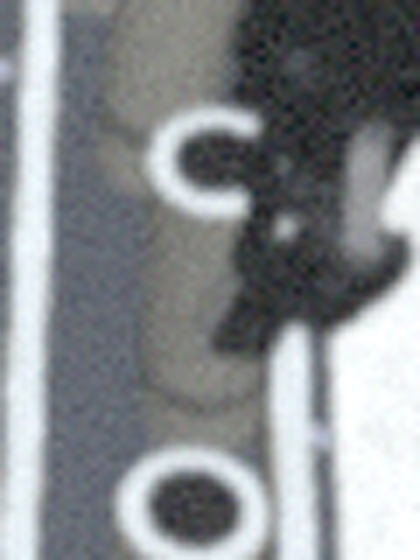

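Tilt is now about 4°, with the foot against the near rail. I'll lift slightly, carry it to the lane's middle line, and lower it.

Request:
step_arm(targets="0 -3 0 0 -1; 1 0 -4 0 -1; 1 0 -4 0 -1; 1 0.5 -4 0 -1; 0 0 0 0 -1")

```text
time_s: 9.63
tcp_pos: [509.4, -96.5, 71.9]
tool_rot: [[-0.252, 0.171, -0.952], [0.967, 0.0, -0.256], [-0.044, -0.985, -0.165]]
wrist_force: [0.1, 0.2, -1.3]
opening: 33.8
```

```bash
python3 -c "
from h import *
where();pic(15)"
```

```text
t 9.63 lane tcp [-7.97  4.33 71.87] yaw 104.64 F lane [ 0.11  0.17 -1.28] T [ 0.08  0.25 -0.01] open 33.83
```

View pics/side15.png

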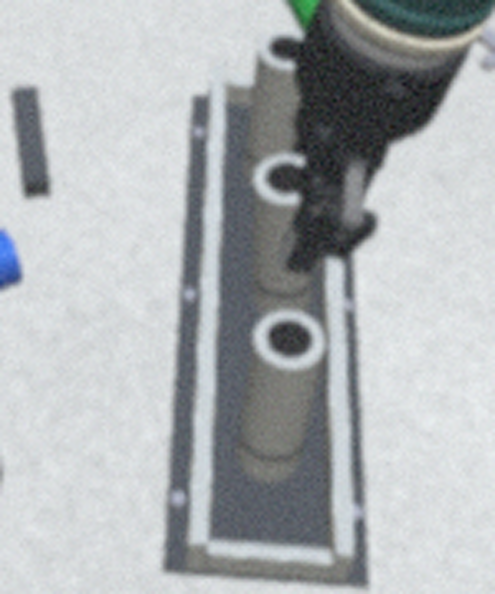

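Request:
step_arm(targets="-2 0.5 -4 0 -1; 0 0.5 -3 0 -1; 0 1 0 0 -1; 0 0 0 0 -1")

```text
time_s: 10.02
tcp_pos: [516.3, -96.6, 70.2]
tool_rot: [[-0.253, 0.168, -0.953], [0.967, 0.0, -0.256], [-0.043, -0.986, -0.163]]
wrist_force: [-0.3, -0.7, -1.1]
opening: 34.4
```

```bash
python3 -c "
from h import *
where();pic(16)"
```

```text
t 10.02 lane tcp [-1.35  2.57 70.24] yaw 104.66 F lane [-0.44 -0.57 -1.08] T [0.03 0.22 0.04] open 34.42
```

View pics/side16.png

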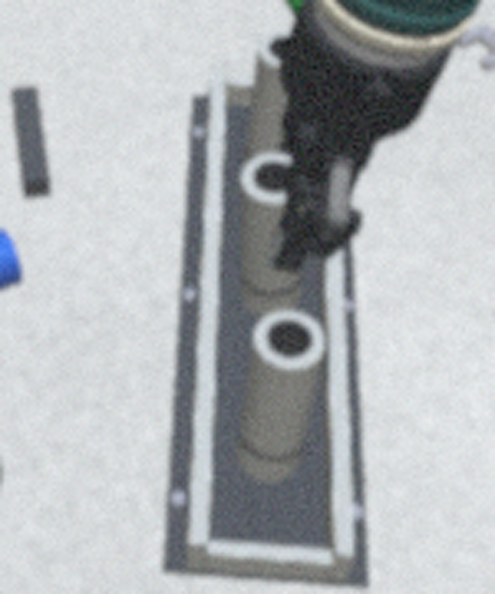

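```bash
python3 -c "
from h import *
ax((272,177),(270,282),2)"
```

```text
T,g [[  9.15   2.   121.16]
 [  1.36   2.    29.42]] len(85) 92.06957703062386 tilt 4.854719692623021 foot [-0.46  2.    8.03] low [17.48  2.    6.5 ] up [-18.4    2.     9.55]
G [-4.53  3.35 89.1 ] s 80.43861992987812 off -10.91578897291709
```

Request:
step_arm(targets="0 2 0 0 -1; 0 2 0 0 -1; 0 0 0 0 -1")

```text
time_s: 10.37
tcp_pos: [516.7, -96.8, 66.1]
tool_rot: [[-0.252, 0.168, -0.953], [0.967, 0.0, -0.256], [-0.043, -0.986, -0.163]]
wrist_force: [0.1, -0.6, -1.5]
opening: 34.4
```

```bash
python3 -c "
from h import *
where();pic(17)"
```

```text
t 10.37 lane tcp [-1.    2.33 66.13] yaw 104.63 F lane [-0.05 -0.61 -1.46] T [0.02 0.24 0.04] open 34.42
```

View pics/side17.png

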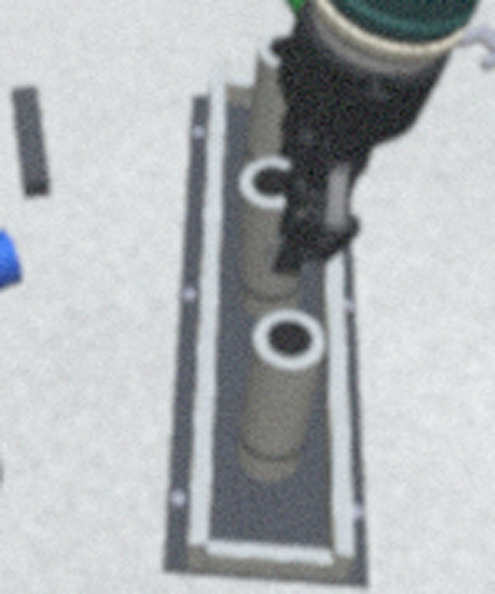

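It still hangs free: the wrist force is about −1.5 N, which is the sleeve's weight. Lower until it touches.

Request:
step_arm(targets="0 2 0 0 -1; 0 0 0 0 -1")

```text
time_s: 10.58
tcp_pos: [516.9, -96.9, 64.0]
tool_rot: [[-0.252, 0.168, -0.953], [0.967, 0.0, -0.256], [-0.043, -0.986, -0.163]]
wrist_force: [-0.2, 0.5, -1.6]
opening: 34.5
```

Request:
step_arm(targets="0 2 0 0 -1; 0 0 0 0 -1")

```text
time_s: 10.75
tcp_pos: [518.8, -97.3, 63.6]
tool_rot: [[-0.252, 0.172, -0.952], [0.967, 0.0, -0.256], [-0.044, -0.985, -0.166]]
wrist_force: [0.5, 0.3, -0.9]
opening: 34.2
```

```bash
python3 -c "
from h import *
where();pic(18)"
```

```text
t 10.75 lane tcp [ 0.95  1.34 63.62] yaw 104.59 F lane [ 0.52  0.14 -0.89] T [0.04 0.18 0.01] open 34.17
```

View pics/side18.png

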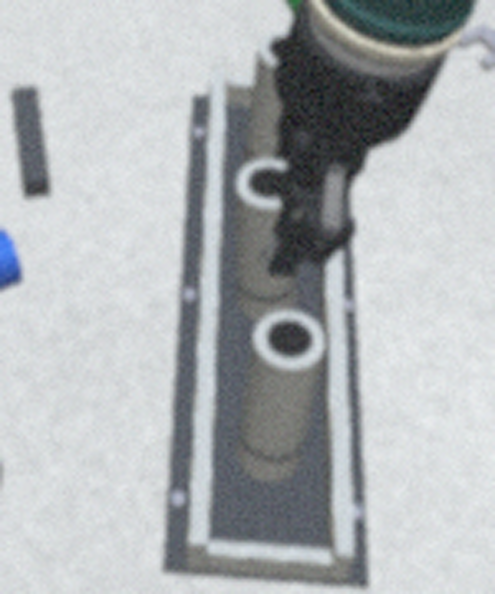

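Request:
step_arm(targets="0 2.5 1 0 -1; 0 0 0 0 -1")

```text
time_s: 10.97
tcp_pos: [520.3, -97.5, 63.1]
tool_rot: [[-0.252, 0.176, -0.952], [0.967, 0.0, -0.256], [-0.045, -0.984, -0.17]]
wrist_force: [-0.3, 0.4, -2.2]
opening: 34.5
```

```bash
python3 -c "
from h import *
where();pic(19)"
```

```text
t 10.97 lane tcp [ 2.31  0.73 63.14] yaw 104.59 F lane [-0.19  0.43 -2.23] T [0.1  0.34 0.03] open 34.53
```

View pics/side19.png

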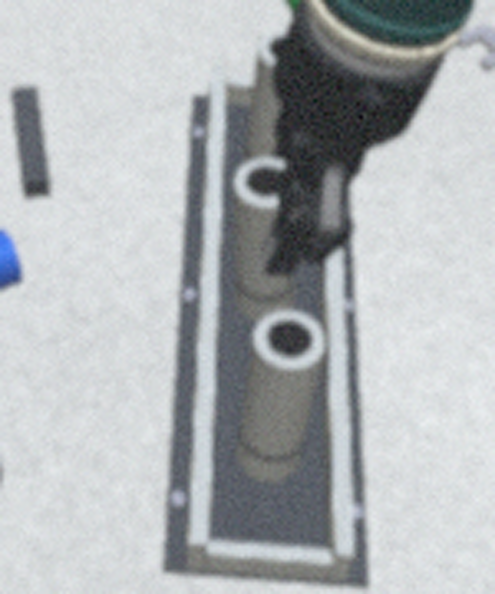

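```bash
python3 -c "
from h import *
ax((264,182),(265,288),1);big(19,(310,170,60,80),7)"
```

```text
T,g [[ 13.     1.   115.66]
 [  3.66   1.    22.05]] len(85) 94.07144328914647 tilt 5.701924183236414 foot [1.62 1.   1.69] low [19.53  1.   -0.1 ] up [-16.29   1.     3.48]
G [-1.03  1.36 81.52] s 79.17036674200128 off -10.57032427567258
```

View pics/big19.png

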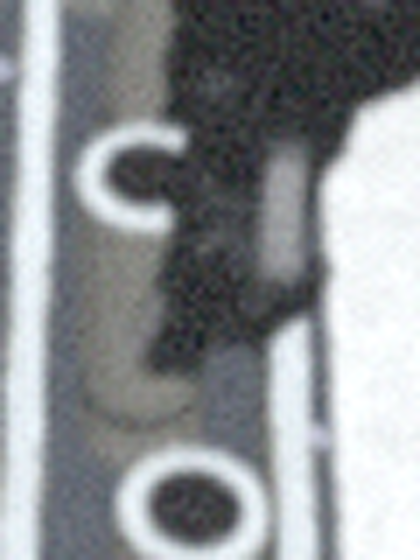

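The rim height of about 116 mm says the foot is on the floor, with only a few degrees of tilt left, well inside the self-righting range. I'll release gently.

Request:
step_arm(targets="0 0 0 0 -0.1; 0 0 0 0 -0.05; 0 0 0 0 0; 0 0 0 0 0.1; 0 0 0 0 0.2")

```text
time_s: 11.53
tcp_pos: [519.9, -97.9, 61.9]
tool_rot: [[-0.251, 0.175, -0.952], [0.967, -0.001, -0.255], [-0.045, -0.985, -0.169]]
wrist_force: [-0.0, 0.5, 0.1]
opening: 51.3
```

```bash
python3 -c "
from h import *
where();pic(20)"
```

```text
t 11.53 lane tcp [ 1.83  0.46 61.95] yaw 104.57 F lane [0.1  0.52 0.07] T [ 0.05  0.16 -0.03] open 51.27
```

View pics/side20.png

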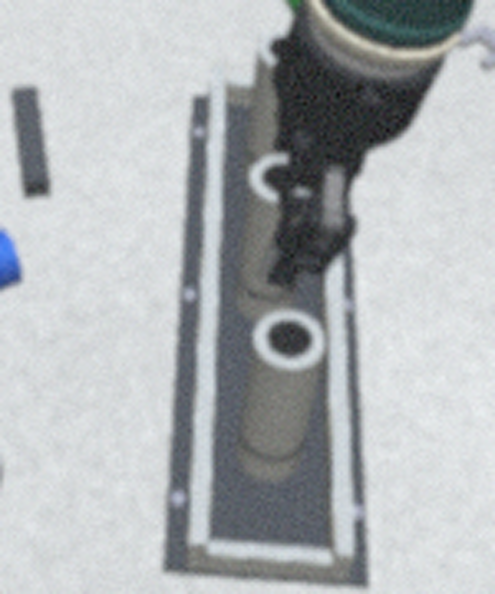

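The sleeve has rocked upright, and its sides are parallel to the neighbours'. Open fully, then retract along the finger axis.

Request:
step_arm(targets="0 0 0 0 1; 0 0 0 0 1; 0 0 0 0 1; 0 -4 0 0 1; 0 -8 0 0 1")

```text
time_s: 12.0
tcp_pos: [516.7, -97.7, 72.8]
tool_rot: [[-0.252, 0.172, -0.952], [0.967, -0.0, -0.255], [-0.044, -0.985, -0.166]]
wrist_force: [0.3, 0.9, -0.6]
opening: 85.3
```

```bash
python3 -c "
from h import *
where();pic(21)"
```

```text
t 12.0 lane tcp [-1.24  1.42 72.84] yaw 104.58 F lane [ 0.46  0.79 -0.59] T [0.02 0.13 0.  ] open 85.34
```

View pics/side21.png

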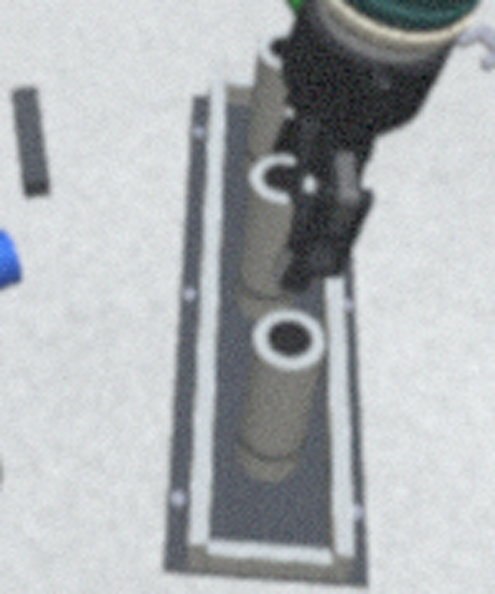

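Request:
step_arm(targets="0 -12 0 0 1; 0 -15 0 0 1; 0 -15 0 0 1; 0 -20 0 0 1; 0 -20 0 0 1")

```text
time_s: 12.47
tcp_pos: [500.6, -97.7, 157.4]
tool_rot: [[-0.251, 0.17, -0.953], [0.967, -0.0, -0.255], [-0.043, -0.986, -0.164]]
wrist_force: [1.1, -0.2, -0.4]
opening: 85.3
```

Request:
step_arm(targets="0 -25 0 0 1; 0 -25 5 0 1; 0 -25 10 0 1; 0 -25 20 0 1; 0 -20 30 0 1")

```text
time_s: 12.88
tcp_pos: [419.3, -113.6, 273.5]
tool_rot: [[-0.254, 0.176, -0.951], [0.966, -0.001, -0.259], [-0.047, -0.984, -0.17]]
wrist_force: [0.2, -0.9, 1.3]
opening: 85.4
```

Request:
step_arm(targets="0 -15 35 0 1; 0 -10 35 0 1; 0 -10 25 0 1; 0 0 10 0 1; 0 0 0 0 1")

```text
time_s: 13.3
tcp_pos: [305.4, -142.4, 293.9]
tool_rot: [[-0.253, 0.184, -0.95], [0.966, -0.0, -0.258], [-0.047, -0.983, -0.177]]
wrist_force: [-0.9, -0.8, 0.3]
opening: 85.1
```

```bash
python3 -c "
from h import *
where();big(22)
s=bot.get_image('top');a=s['img'][200:300,205:375,::-1];cv2.imwrite('pics/top22.png',cv2.resize(cv2.convertScaleAbs(a,alpha=1.8),None,fx=4.7,fy=4.7,interpolation=2))"
```

```text
t 13.3 lane tcp [-217.03    8.83  293.91] yaw 104.69 F lane [-1.06 -0.61  0.29] T [0.09 0.16 0.01] open 85.06
```

View pics/big22.png

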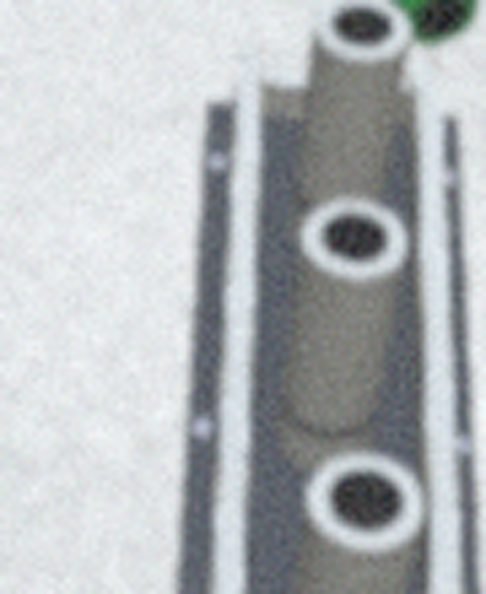

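View pics/top22.png

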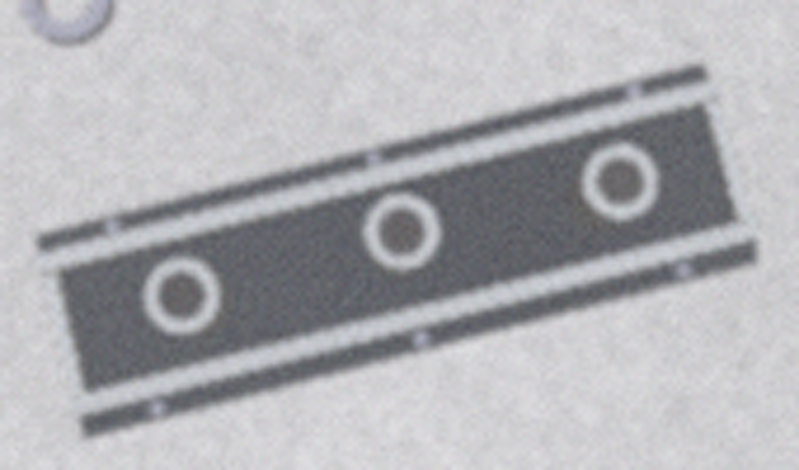

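Both views show the sleeve upright with its rim at (402,232) in the top crop. The neighbours' rims are still at (181,296) and (619,181), and the gripper is clear. One last check, then I hand in.

Request:
step_arm(targets="0 0 0 0 1; 0 0 0 0 1; 0 0 0 0 1")

```text
time_s: 13.65
tcp_pos: [307.5, -142.7, 295.7]
tool_rot: [[-0.253, 0.188, -0.949], [0.966, -0.002, -0.258], [-0.05, -0.982, -0.181]]
wrist_force: [0.5, -0.3, -0.9]
opening: 85.4
```

```bash
python3 -c "
from h import *
where()
t=bot.get_image('top');s=bot.get_image('side')
zt=lambda p:np.array(p)/4.7+[205,200]-.4
P=onz(t,zt([(402,232),(181,296),(619,181)]),116);print((P-O)@L)
q=np.array([(353,239)])/5.4+[270,150]-.4
print((onz(s,q,116)-O)@L, np.linalg.norm(bot.read_state()['qvel']))
print(bot.finish_job())"
```

```text
t 13.65 lane tcp [-215.07    8.    295.67] yaw 104.65 F lane [ 0.41 -0.36 -0.87] T [-0.    0.2   0.03] open 85.37
[[   2.11   -1.1   116.  ]
 [  -0.79  107.73  116.  ]
 [  -0.47 -107.24  116.  ]]
[[  3.4   -1.87 116.  ]] 0.005707625978142849
the job is handed in; nothing more can be done
None
```

The toppled sleeve is standing upright on its foot again in the middle of the row. I let go of it and handed the job in at about 13.7 s.

**How:** I gripped it near its top at 20 N and pivoted it up with its foot against the lane's near rail. I then lifted it to the lane's middle line, lowered it to the floor and opened the gripper. It rocked flat from the few degrees of tilt that were left.

**Last checks:**
- **Sleeve position:** with its rim taken at standing height, it is about 2–3 mm off the lane's middle line and 1–2 mm off its place in the row. The two cameras agree within about 1.5 mm.
- **Neighbours:** both rims are at the same pixels in the top view as at the start.
- **Robot:** the arm was still, open and about 200 mm clear of the lane.

**What didn't go cleanly:**
- **First pulls:** on two of them the foot rode up toward the top edge of the rail, so I set it back down and pulled again.
- **Tool tilt:** the tool picked up about 10° of tilt that the moves could not correct. It did not affect the result.
- **Tilt readings:** partway readings were only good to a few degrees, and two versions of the measurement disagreed (about 40° against 34°). I went by the one using the rim and the groove.

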